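# Index the sample turntable by one notch

## Task

The sample turntable is locked by its indexing plunger, which has the round dished black thumb pad on the table top. With the fingertips only, press the plunger gently down, keep it in while you turn the table anticlockwise (seen from above) to the very next notch of the index plate in its middle, then let the plunger spring fully up into that notch and move clear. Grasp nothing, leave the three stones lying in their rings on the table and do not disturb the jar, vial and bottle beside it.

Things in the scene. Friction and masses are not known exactly. Their poses are not given: they have to be found in the camera images.
- index_table (a joint): Angle of the turntable (aluminium disc, 290 mm across, top face 34 mm above the bench) about its vertical spindle, rad. About 0 at the start (up to 0.03 either way of play); grows anticlockwise seen from above. The fixed index plate (steel, 110 mm across, top 64 mm above the bench) has six notches 60 degrees apart, so the next one anticlockwise is at +1.047. The table turns lightly (about 0.02 N m of friction) and stays where it is left.
- plunger (a joint): How far the plunger is pressed down, m: 0 when fully up, 0.014 at its bottom stop. A steel key on its stem, 9 mm wide with a roof-shaped top, points to the spindle and stands in a 12 mm wide notch of the index plate; the table is free to turn once the plunger is 0.009 or more down. The spring needs about 2.5 N to start and 4.3 N at the bottom. Let go within about 0.07 rad of a notch, the key centres itself and springs up; elsewhere it stays down under the plate.
- plunger_pad (a point): Centre of the floor of the plunger's thumb pad, moving with it: a round black dish, 54 mm across outside, about 48 mm inside, its rim 3 mm above the floor; 95 mm from the spindle, floor 86 mm above the bench when up. It is the highest part of the turntable. A fingertip pressed into the dish carries the table round with it.
- spindle (a point): Centre of the turntable, on its axis and at the height of its top face; z up, x towards the plunger; it turns with the table. The spindle nut above it reaches 74 mm above the bench.
- stone_pink: Loose rough pinkish stone, 38x41x21 mm, lying on the turntable in a low black ring; origin under its middle.
- stone_rust: Loose rough rust-brown stone, 46x60x24 mm, in the ring opposite the plunger; origin under its middle.
- stone_chip: Loose small pale stone, 26x35x17 mm, in a low black ring; origin under its middle.
- ring_pink (a point): Centre, on the table's top face, of the ring of the pink stone (rings: 72 mm outside, 66 mm inside, 5 mm high, centred 100 mm from the spindle), 120 degrees anticlockwise of the plunger.
- ring_rust (a point): Centre of the ring of the rust-brown stone, 180 degrees from the plunger.
- ring_chip (a point): Centre of the ring of the small pale stone, 120 degrees clockwise of the plunger.
- gem_jar: Loose round gem jar with white lid, 50 mm across, 24 mm high, on the bench to the left; origin under its centre.
- vial: Loose clear vial with black cap, 23 mm across, 46 mm high, on the bench to the right; origin under its centre.
- dropper_bottle: Loose amber dropper bottle, 34 mm across, 102 mm high, on the bench to the left; origin under its centre.

How it is judged:
By the outcome, as a careful person would: the job done as asked, in the order asked, and still so for the second after the job is handed in, with the robot touching nothing.
It also fails if it takes over 40 s, if anything falls off the work surface, if the arm or the gripper's body presses on something with over 40 N, if the wrist force passes 120 N, or if a joint passes its speed limit or range.

## Robot

A 6-joint arm with a two-finger parallel gripper is mounted at the origin on a cart in front of the work surface, level with it; the furniture and walls round the work are solid. World frame = base frame: x ahead of the robot, y to its left, z up, the work surface at z = 0. Lengths are in m, angles in rad, forces in N, time in s.
With the tool pointing down it reaches from about 0.35 to 0.875 m from the base axis. Payload 4.2 kg.
Tool frame: the origin (TCP) lies at the very end of the fingers, on their centre line; the grasp point (between the pads) lies 19 mm behind it (r.grip_point_offset is the z of the grasp point in the tool frame, in m); z points along the fingers, y is the line along which they close (so a half turn about z gives the same grasp; the last joint's range is limited). The gripper opens to 87 mm and grips with 3 to 60 N. Pads are 19 mm wide; open, the fingers measure 117 mm over their backs; the gripper's body (75 mm by 190 mm) begins 51 mm behind the grasp point.
Start: joints at [1.409, 0.385, 0.008, 0, -1.194, -0.259], TCP at [0.255, 0.57, 0.223] pointing down, gripper open.
Joint ranges: [-3.14, 3.14], [-1.21, 2.06], [-1.07, 1.41], [-3.16, 2.05], [-2.99, -0.16], [-3.1, 3.1]. Speed limits (rad/s): [2.79, 2.79, 3.14, 3.14, 3.14, 3.14].

## Interface

Orientations are given as a unit quaternion [w, x, y, z].
In Python, from station import r gives the robot as it stands.
- The arm moves only by the shell command python3 -m inch 'ROWS' [FORCE]. ROWS is JSON, a list of rows, each a list of 7 numbers: the turn, a rotation vector about the tool's x, y, z in rad, then the shift along the tool's x, y, z in cm, then the closure in counts, from 0 (fully open) to 255 (shut). A call has exactly 5 rows; each row shifts and turns the commanded pose from where the row before left it, along the tool's axes as they then stand; what a row does not reach is not made up. A row lasts 1/10 s, in which the tool goes at most 50 mm and 8.59 degrees, less where a joint would pass 70% of its speed; a pose out of reach is approached as far as the arm can. A call with a gripper value outside its range is refused whole. The fingers move at their own pace and stop on an object; FORCE is the grip in N (left out, the last holds). Time passes only in rows, so rows that do not move let the fingers close, or fill a call up. It gives the time, the measured TCP pose, the force, the opening and the grip force at its end, in the units of the state.
- r.get_obs(): the state, without advancing time (a new reading comes with each control period).
- r.capture(name): name is "side" or "top" or "wrist"; returns the picture (400x640x3 uint8, red, green, blue); there is no depth.
- r.get_calibration(name): a dict with "fov_y" (degrees; the focal length in pixels is half the picture's height over the tangent of half this angle, whatever the lens; pixels are square), "cx", "cy" (the principal point, pixels), "k1" (the pictures are not rectified: a ray, as slopes to the right and down, at radius r is drawn at 1 + k1 r^2 times it, then the intrinsics apply), "R" (3x3) and "t" (3): a world point X has camera coordinates R X + t. Camera axes: x right, y down, z forward; pixel columns grow to the right and rows downward; lengths in m; the calibration is good to about 2 mm. A picture is of the moment at which its call begins: read the wrist's pose just before it. get_calibration takes no time and is no camera call; for the wrist camera it gives the pose at the moment of the call.
- r.job_done(): hands the job in; it is judged then, once.
The state is a dict: "t": time; "joint_positions": joint angles; "dq": joint speeds; "joint_efforts": joint torques, N m; "ee_pos": TCP position; "ee_rot": TCP orientation; "ft_force": force on the tool from outside, world axes, zero at the start; "torque": the same for the moment, N m; "width": finger opening in m; "grip_force": force on a finger pad.
Only numpy, scipy, OpenCV 4.12 (cv2) and the standard library are available. Lean on these libraries where they do the work, as an engineer would, in place of code of your own. Each camera call takes 0.05 s, during which the arm holds its last target. There are 200 camera calls.

## Working session

There is one attempt and no reset: what is moved stays moved. The work goes in short steps, Python scripts to look and compute and a shell command to move; the robot and the scene stay as the last step left them, time stands still between calls to the robot, and variables do not carry over. Pictures are saved under pics/ and viewed, at most 10 in all, crops included, and the job is handed in when it is done.

```bash
mkdir -p pics; ls; python3 - <<'E'
from station import r
import cv2
o=r.get_obs();print(o)
for n in("top","side"):
    c=r.get_calibration(n);print(n,c)
    cv2.imwrite(f"pics/{n}0.png",r.capture(n)[:,:,::-1])
E
```

```text
pics
{'t': 0.0, 'joint_positions': array([ 1.40863513e+00,  3.85564789e-01,  6.60605935e-03, -5.36979844e-04,
       -1.19400641e+00, -2.58593304e-01]), 'dq': array([-0.00018984, -0.00065607, -0.00042558, -0.00125042,  0.00013601,
        0.00192014]), 'joint_efforts': array([-9.19236882e-04, -3.90663207e+01,  1.87402046e+01,  4.22001645e+00,
        1.08812356e-02, -2.03806576e-04]), 'ee_pos': array([0.25500879, 0.56993166, 0.22144127]), 'ee_rot': array([ 1.09517508e-03,  9.77930907e-01, -2.08925594e-01, -1.96992600e-04]), 'ft_force': array([-0.04071978,  0.16584461,  0.47424189]), 'torque': array([-0.02543952, -0.01862262,  0.01433331]), 'grip_force': 0.0, 'width': 0.08721441567012174}
top {'fov_y': 52.12648359431879, 'cx': 319.4903512718678, 'cy': 196.44951449316002, 'k1': -0.04825678500077922, 'R': array([[ 0.0048718 , -0.99998454, -0.00268181],
       [-0.98882659, -0.00441783, -0.14900491],
       [ 0.14899076,  0.00337776, -0.98883282]]), 't': array([0.02072456, 0.57053711, 1.07219971])}
side {'fov_y': 57.43018866728932, 'cx': 313.1299777941729, 'cy': 204.73386285856793, 'k1': -0.04575200954539527, 'R': array([[ 0.96075582, -0.27719113,  0.01064554],
       [-0.14679813, -0.54062149, -0.82835905],
       [ 0.23536899,  0.79428803, -0.56009639]]), 't': array([-0.55354192,  0.16032038,  1.03114539])}
```

View pics/top0.png

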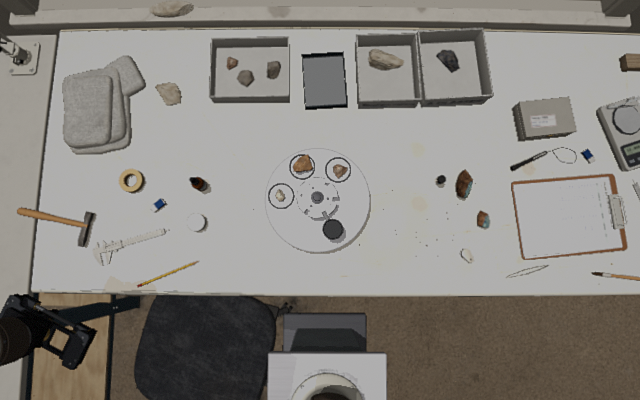

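View pics/side0.png

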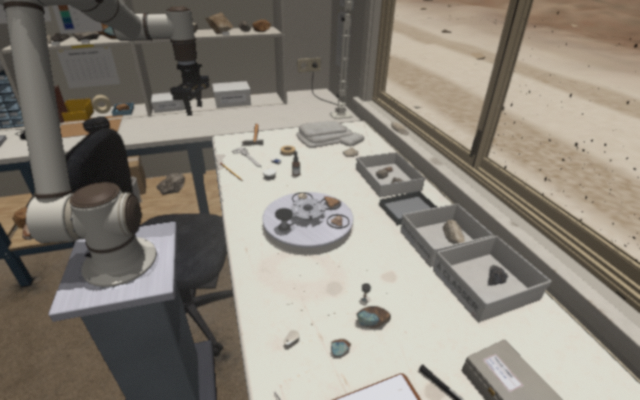

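The top view shows the turntable at about (318,200), with the black pad at (333,230). The rings are at (302,166), (339,170) and (281,196), the bottle at (199,184), the jar at (197,222) and the vial at (440,181). The side view agrees: pad at about (284,215), table at (308,220).

```bash
cat > h.py <<'E'
import numpy as np,cv2
def ray(c,u,v):
    f=200/np.tan(np.radians(c["fov_y"]/2))
    d=np.array([(u-c["cx"])/f,(v-c["cy"])/f]);s=d.copy()
    for _ in range(20): s=d/(1+c["k1"]*(s@s))
    R=np.array(c["R"]);t=np.array(c["t"])
    return -R.T@t, R.T@np.array([s[0],s[1],1])
def onz(c,u,v,z):
    o,d=ray(c,u,v);return o+d*(z-o[2])/d[2]
def blobs(im,box,thr):
    x0,y0,x1,y1=box
    m=(im[y0:y1,x0:x1].max(2)<thr).astype(np.uint8)
    n,l,s,ce=cv2.connectedComponentsWithStats(m)
    return [(ce[i]+[x0,y0],s[i]) for i in np.argsort(-s[:,4]) if i>0 and s[i,4]>30]
E
python3 - <<'E'
from station import r
from h import *
ct,cs=r.get_calibration("top"),r.get_calibration("side")
t=cv2.imread("pics/top0.png");s=cv2.imread("pics/side0.png")
bt=blobs(t,(315,212,352,248),70);bs=blobs(s,(265,200,305,240),80)
for b in bt[:2]:print('top',b,onz(ct,*b[0],.087))
for b in bs[:2]:print('side',b,onz(cs,*b[0],.087))
# table disc: edge ellipse, colour of bench vs disc
g=cv2.cvtColor(t,cv2.COLOR_BGR2GRAY)
for row in(180,200,210): print(row,g[row,255:275],g[row,360:380])
m=(g[130:270,250:390]<215).astype(np.uint8)
cnt=max(cv2.findContours(m,0,1)[0],key=cv2.contourArea)
e=cv2.fitEllipse(cv2.convexHull(cnt));print(e)
p=onz(ct,e[0][0]+250,e[0][1]+130,.034);print('spindle',p)
for du in(-e[1][0]/2,e[1][0]/2):print(onz(ct,e[0][0]+250+du,e[0][1]+130,.034))
E
```

```text
top (array([332.46031746, 228.92698413]), array([  8,   7,  20,  21, 315], dtype=int32)) [ 0.47895292 -0.01072906  0.087     ]
side (array([283.96183206, 214.39694656]), array([ 11,  10,  16,  11, 131], dtype=int32)) [ 0.47965418 -0.01986968  0.087     ]
side (array([283.78378378, 227.94594595]), array([14, 25, 10,  6, 37], dtype=int32)) [ 0.46519854 -0.08372744  0.087     ]
180 [176 176 176 176 177 176 176 176 175 176 176 177 176 168 170 176 176 176
 176 177] [176 176 177 177 176 159 173 178 177 177 177 176 176 176 176 176 176 176
 176 176]
200 [176 177 176 176 176 175 176 177 176 170 165 177 179 121  64 122 178 178
 177 176] [176 176 176 175 176 177 177 177 177 149 125 178 178 176 176 176 176 175
 176 176]
210 [177 176 176 176 176 177 177 176 177 176 170 164 175 176 176 176 176 176
 175 176] [175 176 176 177 176 177 177 177 143 111 121 178 175 173 176 175 176 177
 176 175]Traceback (most recent call last):
  File "<stdin>", line 13, in <module>
cv2.error: OpenCV(4.12.0) /io/opencv/modules/imgproc/src/shapedescr.cpp:361: error: (-201:Incorrect size of input array) There should be at least 5 points to fit the ellipse in function 'fitEllipseNoDirect'
```

```bash
python3 -m inch '[[0,0,0,1.5,1.5,0,0],[0,0,0,3,3,0,0],[0,0,0,3.4,3.4,0,0],[0,0,0,3.4,3.4,0,0],[0,0,0,3.4,3.4,0,0]]'
python3 -m inch '[[0,0,0,3.4,3.4,0,128],[0,0,0,3.4,3.4,0,255],[0,0,0,3.4,3.4,0,255],[0,0,0,3.4,3.4,0,255],[0,0,0,3.4,3.4,0,255]]'
python3 -m inch '[[0,0,0,3.4,3.4,0,255],[0,0,0,3.4,3.4,0,255],[0,0,0,2.4,2.4,0,255],[0,0,0,1.2,1.2,0,255],[0,0,0,0,0,0,255]]'
python3 - <<'E'
from station import r
from h import *
np.set_printoptions(precision=4,suppress=True)
o=r.get_obs();c=r.get_calibration("wrist");im=r.capture("wrist")[:,:,::-1]
cv2.imwrite("pics/w1.png",im);np.save("w1.npy",c,allow_pickle=True)
print(o["ee_pos"],o["ee_rot"],o["joint_positions"],c)
E
```

```text
t: 0.6
ee_pos: [0.3295, 0.3742, 0.2221]
ee_rot: [0.0, 0.978, -0.209, -0.0]
ft_force: [0.9, 0.7, 0.5]
width: 0.0871
grip_force: 0.0
t: 1.1
ee_pos: [0.4151, 0.1497, 0.2225]
ee_rot: [-0.0, 0.978, -0.209, -0.0]
ft_force: [1.2, 0.7, 0.9]
width: 0.0548
grip_force: 0.0
t: 1.6
ee_pos: [0.4677, 0.0124, 0.222]
ee_rot: [0.0, 0.978, -0.211, -0.001]
ft_force: [-0.2, -0.4, -0.2]
width: 0.0148
grip_force: 0.0
[0.4677 0.0124 0.222 ] [ 0.0003  0.9775 -0.2107 -0.0005] [ 0.375   0.1156 -0.3603 -0.     -1.0961  0.7711] {'fov_y': 60.547862861747085, 'cx': 319.40377554976124, 'cy': 203.19181614854017, 'k1': -0.07132173520555965, 'R': array([[-0.4119, -0.9112, -0.0002],
       [-0.8775,  0.3966,  0.2694],
       [-0.2454,  0.1111, -0.963 ]]), 't': array([0.2043, 0.3729, 0.5035])}
```

View pics/w1.png

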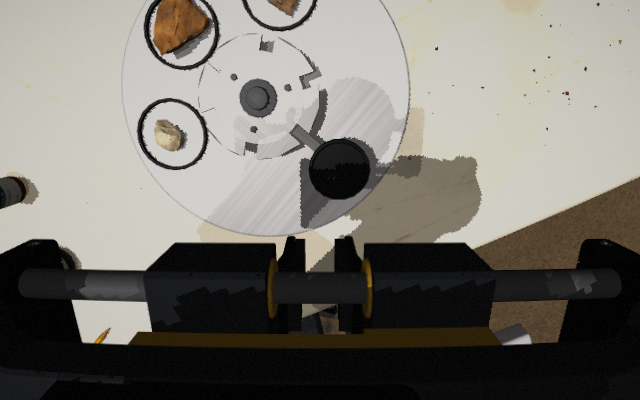

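The wrist view shows the pad at about (339,168), the key bar pointing at the spindle nut at about (258,98), and the fingers still closing. The stones sit in their rings at (180,30), (172,134) and (280,3).

```bash
python3 - <<'E'
from station import r
from h import *
np.set_printoptions(precision=4,suppress=True)
c=np.load("w1.npy",allow_pickle=True).item();im=cv2.imread("pics/w1.png")
b=blobs(im,(300,130,380,205),45)[0]
m=(im[130:205,300:380].max(2)<45).astype(np.uint8)
cc=max(cv2.findContours(m,0,1)[0],key=cv2.contourArea);(u,v),rad=cv2.minEnclosingCircle(cc)
print(b,u+300,v+130,rad)
p=onz(c,u+300,v+130,.089);print("pad",p,"diam",np.linalg.norm(onz(c,u+300+rad,v+130,.089)-onz(c,u+300-rad,v+130,.089)), onz(c,*b[0],.089))
n=onz(c,258,97,.073)
# ring centres on table (black ellipses), check on spindle
m2=(im[:225,:].max(2)<60).astype(np.uint8)
for k in cv2.findContours(m2,0,1)[0]:
    if cv2.contourArea(k)>1500:
        e=cv2.fitEllipse(cv2.convexHull(k));q=onz(c,*e[0],.0365);print("blob",e[0],e[1],q,np.linalg.norm(q[:2]-n[:2]),np.degrees(np.arctan2(*(q-n)[1::-1])))
d=p-n;print("spindle",n,"dist",np.linalg.norm(d[:2]),np.degrees(np.arctan2(d[1],d[0])))
E
```

```text
(array([338.9083, 168.7853]), array([   9,    9,   61,   60, 2911], dtype=int32)) 339.0 168.82432556152344 30.733539581298828
pad [ 0.4809 -0.012   0.089 ] diam 0.053650585194939676 [ 0.481  -0.0119  0.089 ]
blob (338.9257507324219, 168.84413146972656) (60.573970794677734, 62.174407958984375) [ 0.4713 -0.0109  0.0365] 0.10189846506683564 -157.8790133442735
blob (172.19935607910156, 133.66822814941406) (67.37271881103516, 73.2430191040039) [0.5744 0.1283 0.0365] 0.1012306114647941 85.08027362759053
spindle [0.5657 0.0275 0.073 ] dist 0.09354842529831539 -155.04808313922808
```

```bash
python3 -m inch '[[0,0,0.14,2.2,1.7,0,255],[0,0,0,0,0,3,255],[0,0,0,0,0,4,255],[0,0,0,0,0,3.5,255],[0,0,0,0,0,0,255]]'
python3 -m inch '[[0,0,0,0,0,0,255],[0,0,0,0,0,0,255],[0,0,0,0,0,0,255],[0,0,0,0,0,0,255],[0,0,0,0,0,0,255]]'
python3 - <<'E'
from station import r
from h import *
np.set_printoptions(precision=4,suppress=True)
from scipy.spatial.transform import Rotation as Ro
o=r.get_obs();q=o["ee_rot"];R=Ro.from_quat([q[1],q[2],q[3],q[0]]).as_matrix();p=o["ee_pos"]
print(p,q,o["width"],o["ft_force"]);print(R)
c=r.get_calibration("wrist");im=r.capture("wrist")[:,:,::-1];cv2.imwrite("pics/w2.png",im)
print("toPad cm",R.T@(np.array([.481,-.012,.086])-p)*100)
E
```

```text
t: 2.15
ee_pos: [0.4767, -0.0102, 0.1134]
ee_rot: [0.003, 0.961, -0.277, -0.005]
ft_force: [0.6, -0.3, 0.5]
width: 0.0004
grip_force: 0.0
t: 2.65
ee_pos: [0.4811, -0.0101, 0.1184]
ee_rot: [-0.001, 0.961, -0.277, 0.001]
ft_force: [0.0, -0.3, 0.8]
width: 0.0003
grip_force: 0.0
[ 0.4811 -0.0101  0.1184] [-0.0005  0.9609 -0.2767  0.0008] 0.0003251286967208474 [ 0.0315 -0.3066  0.7591]
[[ 0.8468 -0.5318  0.0018]
 [-0.5319 -0.8468  0.0006]
 [ 0.0012 -0.0014 -1.    ]]
toPad cm [0.085  0.1682 3.2426]
```

View pics/w2.png

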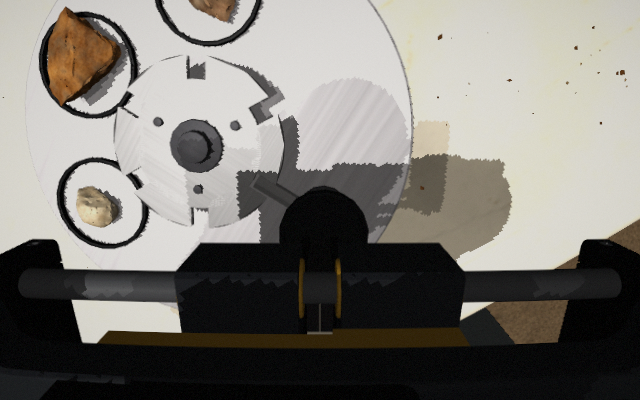

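Pad at about (323,230), nut at (196,146), and the fingers are shut over the dish. The 2 mm offset goes in now, on the way to just above the floor.

```bash
python3 -m inch '[[0,0,0,0.1,0.17,0.6,255],[0,0,0,0,0,0.7,255],[0,0,0,0,0,0.6,255],[0,0,0,0,0,0.3,255],[0,0,0,0,0,0,255]]'
python3 -m inch '[[0,0,0,0,0,0.1,255],[0,0,0,0,0,0.2,255],[0,0,0,0,0,0.2,255],[0,0,0,0,0,0.2,255],[0,0,0,0,0,0.2,255]]'
python3 -m inch '[[0,0,0,0,0,0.2,255],[0,0,0,0,0,0.2,255],[0,0,0,0,0,0,255],[0,0,0,0,0,0,255],[0,0,0,0,0,0,255]]'
```

```text
t: 3.2
ee_pos: [0.4802, -0.0124, 0.0947]
ee_rot: [0.0, 0.961, -0.277, -0.001]
ft_force: [-0.1, 0.0, -0.4]
width: 0.0006
grip_force: 0.0
t: 3.7
ee_pos: [0.4807, -0.0122, 0.0864]
ee_rot: [-0.0, 0.961, -0.277, 0.0]
ft_force: [0.3, 0.3, 0.9]
width: 0.0006
grip_force: 0.7
t: 4.2
ee_pos: [0.4807, -0.0123, 0.0827]
ee_rot: [-0.0, 0.961, -0.277, 0.0]
ft_force: [-1.5, -0.3, 3.0]
width: 0.0006
grip_force: 1.5
```

```bash
cat > st.py <<'E'
from station import r
from h import *
np.set_printoptions(precision=4,suppress=True)
from scipy.spatial.transform import Rotation as Ro
S=np.array([.5667,.0278])
o=r.get_obs();q=o["ee_rot"];R=Ro.from_quat([q[1],q[2],q[3],q[0]]).as_matrix();p=o["ee_pos"]
d=p[:2]-S
print("t",o["t"],"p",p,"F",o["ft_force"],"rad",np.linalg.norm(d),"az",np.degrees(np.arctan2(d[1],d[0])),"yaw_x",np.degrees(np.arctan2(R[1,0],R[0,0])),"j6",o["joint_positions"][5])
E
python3 st.py; python3 - <<'E'
import numpy as np
from h import *
from station import r
c=r.get_calibration("wrist")
E
```

```text
t 4.2 p [ 0.4807 -0.0123  0.0827] F [-1.4982 -0.3077  2.9742] rad 0.09486018689866121 az -155.0073543877146 yaw_x -32.12747522902742 j6 0.6966930454937359
```

Contact at 0.086 m as expected, with 3 N from the spring. Pressing on to about 11.5 mm.

```bash
python3 -m inch '[[0,0,0,0,0,0.2,255],[0,0,0,0,0,0.2,255],[0,0,0,0,0,0.2,255],[0,0,0,0,0,0.2,255],[0,0,0,0,0,0,255]]'
python3 -m inch '[[0,0,0,0,0,0,255],[0,0,0,0,0,0,255],[0,0,0,0,0,0,255],[0,0,0,0,0,0,255],[0,0,0,0,0,0,255]]'; python3 st.py
```

```text
t: 4.7
ee_pos: [0.4807, -0.0123, 0.0743]
ee_rot: [0.0, 0.961, -0.277, -0.0]
ft_force: [-1.3, -1.3, 3.7]
width: 0.0004
grip_force: 2.0
t: 5.2
ee_pos: [0.4807, -0.0122, 0.0746]
ee_rot: [-0.0, 0.961, -0.277, 0.0]
ft_force: [-1.0, -0.5, 4.1]
width: 0.0003
grip_force: 2.0
t 5.2 p [ 0.4807 -0.0122  0.0746] F [-0.9599 -0.4716  4.1222] rad 0.09486957665813062 az -155.04029036603163 yaw_x -32.13274364520838 j6 0.6966763926279829
```

```bash
python3 -m inch '[[0,0,-0.02,0.16,0.1,0,255],[0,0,-0.04,0.32,0.2,0,255],[0,0,-0.05,0.405,0.248,0,255],[0,0,-0.05,0.405,0.248,0,255],[0,0,-0.05,0.405,0.248,0,255]]'; python3 st.py
```

```text
t: 5.7
ee_pos: [0.4913, -0.0294, 0.0746]
ee_rot: [-0.0, 0.985, -0.173, 0.0]
ft_force: [-0.2, 0.1, 4.2]
width: 0.0003
grip_force: 2.0
t 5.7 p [ 0.4913 -0.0294  0.0746] F [-0.1914  0.0937  4.19  ] rad 0.09464448495159486 az -142.8373004122644 yaw_x -19.927860220882565 j6 0.952112704343073
```

```bash
python3 -m inch '[[0,0,-0.05,0.405,0.248,0,255],[0,0,-0.05,0.405,0.248,0,255],[0,0,-0.05,0.405,0.248,0,255],[0,0,-0.05,0.405,0.248,0,255],[0,0,-0.05,0.405,0.248,0,255]]'
python3 -m inch '[[0,0,-0.05,0.405,0.248,0,255],[0,0,-0.05,0.405,0.248,0,255],[0,0,-0.05,0.405,0.248,0,255],[0,0,-0.04,0.32,0.2,0,255],[0,0,-0.02,0.16,0.1,0,255]]'; python3 st.py
```

```text
t: 6.2
ee_pos: [0.5082, -0.0462, 0.0748]
ee_rot: [-0.0, 0.999, -0.049, 0.001]
ft_force: [-0.3, 1.6, 4.1]
width: 0.0007
grip_force: 2.0
t: 6.7
ee_pos: [0.5254, -0.0568, 0.0748]
ee_rot: [-0.0, 0.998, 0.055, 0.001]
ft_force: [0.8, 3.1, 4.2]
width: 0.0005
grip_force: 2.0
t 6.7 p [ 0.5254 -0.0568  0.0748] F [0.7705 3.1243 4.2231] rad 0.09418407020303791 az -116.01927973558719 yaw_x 6.352770854981454 j6 1.482274928522413
```

```bash
python3 -m inch '[[0,0,-0.03,0.27,0.09,0,255],[0,0,-0.05,0.405,0.248,0,255],[0,0,-0.05,0.405,0.248,0,255],[0,0,-0.05,0.405,0.248,0,255],[0,0,-0.05,0.405,0.248,0,255]]'
python3 -m inch '[[0,0,-0.05,0.405,0.248,0,255],[0,0,-0.03,0.24,0.15,0,255],[0,0,-0.02,0.16,0.1,0,255],[0,0,0,0,0,0,255],[0,0,0,0,0,0,255]]'; python3 st.py
python3 - <<'E'
from station import r
from h import *
np.set_printoptions(precision=4,suppress=True)
c=r.get_calibration("wrist");im=r.capture("wrist")[:,:,::-1];cv2.imwrite("pics/w3.png",im);np.save("w3.npy",c,allow_pickle=True)
m2=(im[:225,:].max(2)<60).astype(np.uint8)
for k in cv2.findContours(m2,0,1)[0]:
    if cv2.contourArea(k)>1000:
        e=cv2.fitEllipse(cv2.convexHull(k));print(e[0],e[1],onz(c,*e[0],.0365))
E
```

```text
t: 7.2
ee_pos: [0.5452, -0.0636, 0.0747]
ee_rot: [-0.0, 0.985, 0.17, 0.0]
ft_force: [-0.5, 1.8, 4.4]
width: 0.0003
grip_force: 2.0
t: 7.7
ee_pos: [0.5545, -0.0653, 0.0747]
ee_rot: [-0.0, 0.976, 0.218, 0.001]
ft_force: [-0.0, 1.9, 4.1]
width: 0.0006
grip_force: 2.0
t 7.7 p [ 0.5545 -0.0653  0.0747] F [-0.0334  1.9078  4.1454] rad 0.09386105056316096 az -97.4913147995615 yaw_x 25.1496470225216 j6 1.8369931286846268
(359.2909851074219, 266.08380126953125) (64.91043853759766, 268.8800354003906) [ 0.5435 -0.0986  0.0365]
(162.42645263671875, 156.3656005859375) (62.40700912475586, 68.4425277709961) [0.557  0.0394 0.0365]
(35.04323959350586, 69.51642608642578) (97.0091552734375, 119.8664779663086) [0.5732 0.1278 0.0365]
```

View pics/w3.png

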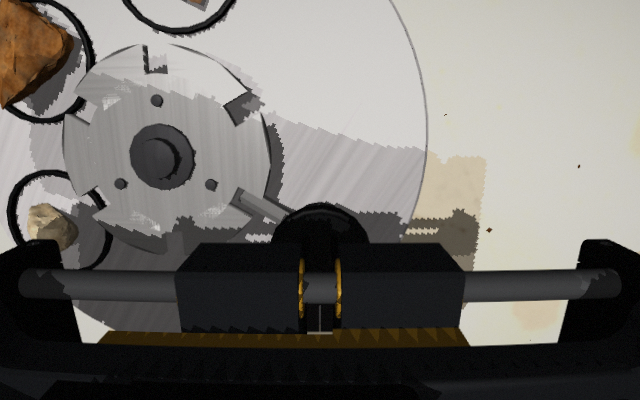

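The wrist view shows the key bar arriving at the next notch, near (245,197). The rust ring is at (40,60) and the chip ring at (55,220), both with their stones inside. I'll enlarge that notch.

```bash
python3 - <<'E'
import cv2
im=cv2.imread("pics/w3.png")
cv2.imwrite("pics/w3c.png",cv2.resize(im[140:260,190:350],None,fx=5,fy=5,interpolation=cv2.INTER_CUBIC))
E
```

```text
(no output)
```

View pics/w3c.png

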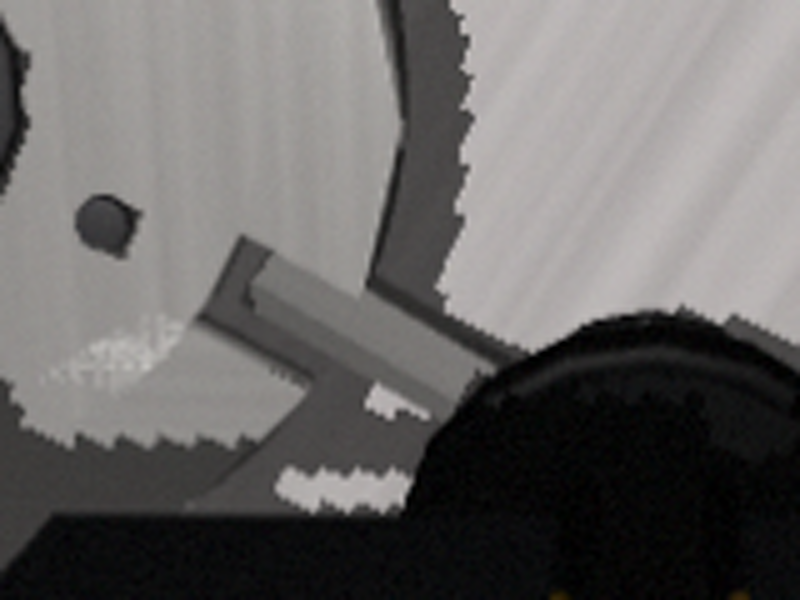

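The crop shows the key in the notch gap. The notch mouth corners are at about (365,285) and (310,380) in the crop, and the key's ridge runs from about (252,290) to (445,395).

```bash
python3 - <<'E'
from h import *
np.set_printoptions(precision=4,suppress=True)
c=np.load("w3.npy",allow_pickle=True).item()
P=lambda a,z:onz(c,190+a[0]/5,140+a[1]/5,z)
n=onz(c,160,156,.074)
n2=onz(c,162.4,156.4,.066);print("nut",n,n2)
for S in([.5667,.0278],n2[:2]):
  az=lambda p:np.degrees(np.arctan2(p[1]-S[1],p[0]-S[0]))
  ra=lambda p:np.linalg.norm(p[:2]-S)
  for a in[(365,285),(310,380),(240,235),(200,315)]:
    p=P(a,.064);print("notch",az(p),ra(p))
  for z in(.048,.052,.056):
    print("ridge",z,[(az(P(a,z)),ra(P(a,z))) for a in[(252,290),(445,395)]])
E
```

```text
nut [0.5686 0.0268 0.074 ] [0.5663 0.0286 0.066 ]
notch -88.67771057249536 0.05408354644946905
notch -101.66321160057632 0.05387888383511608
notch -89.06758668415341 0.04016330775162013
notch -103.12609263604872 0.04054468164878057
ridge 0.048 [(np.float64(-103.10192561312563), np.float64(0.04288828180982882)), (np.float64(-100.07048673732692), np.float64(0.06791275237772475))]
ridge 0.052 [(np.float64(-101.21969534839006), np.float64(0.043023026918420845)), (np.float64(-98.91969876571211), np.float64(0.06758253092068847))]
ridge 0.056 [(np.float64(-99.35121955703242), np.float64(0.043203883588408924)), (np.float64(-97.75808356515483), np.float64(0.06727983402969843))]
notch -88.32326601021518 0.05486044806376063
notch -101.13285431947004 0.05456097275774828
notch -88.58522326200148 0.04093828313271118
notch -102.40008696298248 0.041214627018778996
ridge 0.048 [(np.float64(-102.41535432620373), np.float64(0.04355826598682018)), (np.float64(-99.66466042303824), np.float64(0.06860799954056612))]
ridge 0.052 [(np.float64(-100.56458240842538), np.float64(0.043709524502016574)), (np.float64(-98.52373571974181), np.float64(0.06828730750896239))]
ridge 0.056 [(np.float64(-98.72847561757706), np.float64(0.04390604869354508)), (np.float64(-97.37250587541041), np.float64(0.06799394211236146))]
```

The key needs about 2.3° more, which agrees with the tool angle. I'll add 0.04 rad, settle, then release slowly.

```bash
python3 -m inch '[[0,0,-0.02,0.16,0.1,0,255],[0,0,-0.02,0.16,0.1,0,255],[0,0,0,0,0,0,255],[0,0,0,0,0,0,255],[0,0,0,0,0,0,255]]'; python3 st.py
python3 -m inch '[[0,0,0,0,0,-0.1,255],[0,0,0,0,0,-0.2,255],[0,0,0,0,0,-0.2,255],[0,0,0,0,0,-0.2,255],[0,0,0,0,0,0,255]]'; python3 st.py
```

```text
t: 8.25
ee_pos: [0.558, -0.066, 0.0746]
ee_rot: [0.0, 0.971, 0.237, 0.0]
ft_force: [0.8, 3.5, 4.4]
width: 0.0005
grip_force: 2.0
t 8.25 p [ 0.558  -0.066   0.0746] F [0.7514 3.4696 4.4356] rad 0.09417000472452149 az -95.32281863417552 yaw_x 27.454209107232877 j6 1.8792516728921427
t: 8.75
ee_pos: [0.5578, -0.0661, 0.0818]
ee_rot: [0.0, 0.971, 0.237, 0.0]
ft_force: [-0.0, 2.0, 2.8]
width: 0.0003
grip_force: 1.6
t 8.75 p [ 0.5578 -0.0661  0.0818] F [-0.0305  2.0348  2.7512] rad 0.09431342859166393 az -95.4265752675437 yaw_x 27.450770411706596 j6 1.8793254500847947
```

Force still follows the spring, so the plunger is rising into the notch. Easing off completely and then going up.

```bash
python3 -m inch '[[0,0,0,0,0,-0.1,255],[0,0,0,0,0,-0.1,255],[0,0,0,0,0,-0.1,255],[0,0,0,0,0,-0.1,255],[0,0,0,0,0,-0.1,255]]'
python3 -m inch '[[0,0,0,0,0,-0.1,255],[0,0,0,0,0,-0.2,255],[0,0,0,0,0,-0.5,255],[0,0,0,0,0,-1,255],[0,0,0,0,0,-2,255]]'
python3 -m inch '[[0,0,0,0,0,-3,255],[0,0,0,0,0,-3,255],[0,0,0,0,0,-2,255],[0,0,0,0,0,-1,255],[0,0,0,0,0,0,255]]'
python3 - <<'E'
from station import r
from h import *
np.set_printoptions(precision=4,suppress=True)
c=r.get_calibration("wrist");im=r.capture("wrist")[:,:,::-1];cv2.imwrite("pics/w4.png",im)
m=(im[:235].max(2)<45).astype(np.uint8)
for k in cv2.findContours(m,0,1)[0]:
    if cv2.contourArea(k)>1000:
        u,rad=cv2.minEnclosingCircle(k);p=onz(c,*u,.089);print(u,rad,p,np.linalg.norm(onz(c,u[0]+rad,u[1],.089)-onz(c,u[0]-rad,u[1],.089)),np.degrees(np.arctan2(p[1]-.0278,p[0]-.5667)))
E
```

```text
t: 9.25
ee_pos: [0.5576, -0.0661, 0.0865]
ee_rot: [-0.0, 0.971, 0.237, -0.0]
ft_force: [0.2, 1.8, 1.9]
width: 0.0005
grip_force: 0.7
t: 9.75
ee_pos: [0.5568, -0.0662, 0.1241]
ee_rot: [-0.0, 0.971, 0.237, -0.002]
ft_force: [0.5, -0.2, -0.1]
width: 0.0003
grip_force: 0.0
t: 10.25
ee_pos: [0.5585, -0.066, 0.2164]
ee_rot: [0.0, 0.971, 0.237, 0.002]
ft_force: [-0.9, 0.4, -0.3]
width: 0.0005
grip_force: 0.0
(318.6497802734375, 195.4515380859375) 30.595666885375977 [ 0.5586 -0.0651  0.089 ] 0.05343288477387719 -94.96963976388395
(598.5, 28.0) 49.23677062988281 [ 0.7922 -0.2043  0.089 ] 0.09240101394204073 -45.822402683475666
```

View pics/w4.png

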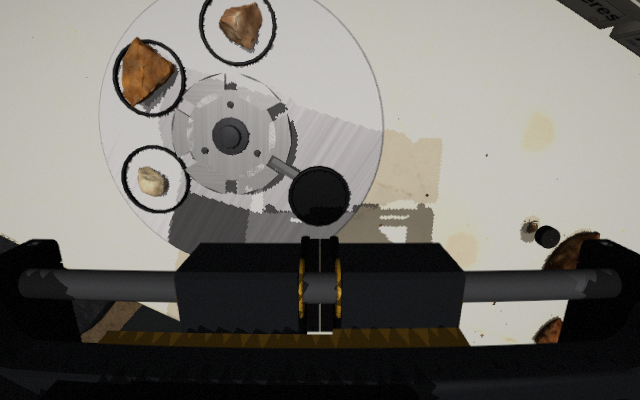

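The key is seated in the next notch: pad at (319,195), azimuth −95.0°, so it turned 60°. Its apparent width matches the fully-up height, all three stones are in their rings, and the tool is about 13 cm clear.

```bash
python3 -m inch '[[0,0,0,0,0,0,255],[0,0,0,0,0,0,255],[0,0,0,0,0,0,255],[0,0,0,0,0,0,255],[0,0,0,0,0,0,255]]'; python3 -c "
from station import r
print(r.job_done())"
```

```text
t: 10.8
ee_pos: [0.5578, -0.066, 0.2142]
ee_rot: [-0.0, 0.971, 0.237, -0.0]
ft_force: [1.2, -0.3, -0.4]
width: 0.0005
grip_force: 0.0
the job is handed in; nothing more can be done
None
```

I turned the table 60° anticlockwise to the very next notch, the plunger sprang back fully up, the stones stayed in their rings, the arm stayed well clear of the jar, vial and bottle, and I handed the job in at 10.8 s with the arm clear.

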